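# Press the end cap onto a treat feeder with the bench ratchet clamp

### The job

Lay the cream treat feeder from the green chopping board in the cradle of the bench ratchet clamp with its red cap towards the jaw, then pump the orange trigger until the jaw has pressed the cap fully home against the feeder. Stop squeezing as soon as you feel the cap is home: the feeder cracks if it is squeezed harder, and the trigger must not be forced, nor the cap pushed on by hand. Then press the red release until the jaw has sprung all the way back, and leave the feeder lying in the cradle; do not disturb the jar, the bowl or the round puzzle toy.

Things in the scene. Friction and masses are not known exactly. Their poses are not given: they have to be found in the camera images.
- clamp: Ratchet clamp fixed to the table: grey base 315 x 100 x 12 mm, black head with blue band (top at height 70). Origin: on the table under the base's centre; x is the way the jaw advances, z up. Along its x (mm, y = 0): trigger hinge -128, fixed black grip -95 to -73 (34 wide, top at height 154), red release -40, jaw face 0 when open, cradle 53 to 137, backstop 137 to 149 (top at height 74).
- cradle (a point): On the cradle's floor (height 22 mm), where the centre of the feeder's underside lies when it touches the backstop; axes as the clamp's. The channel is 50 mm wide inside (2 mm play each side), its walls 5 mm thick and 14 mm high; at its two ends, 18 mm long each, they flare outward up to 25 mm over the floor. The feeder may lie up to 10 mm short of the backstop: the jaw slides it home.
- jaw (a joint): How far the jaw has advanced from fully open, m (0 to 0.070). A spring of 3 to 7 N pulls it back; a pawl holds it in notches 9 mm apart. It starts open or held a notch or two forward. With the feeder against the backstop and its cap home, the pad just touches the cap at 0.0485.
- jaw_face (a point): Centre of the face of the jaw's black rubber pad (40 x 40 mm, 47 mm above the table) when the pad is not compressed; moves with the jaw. The blue jaw plate reaches 72 mm above the table.
- pad: The jaw's rubber pad, springy, 20 N per mm. Origin: on the table at the clamp's origin when the jaw is fully open, moving with the pad along the clamp's x.
- trigger_swing (a joint): Orange trigger, rad: 0 at rest, leaning 0.22 back from upright, away from the jaw; 0.38 at its stop. Pushed to the jaw (3 N idle) it springs back when let go. From 0.11 on it drives the jaw, 0.042 m per rad; a stroke beyond 0.355 gains a 9 mm notch, a clearly shorter one is lost on letting go. Push at the grip: 0.35 to 0.45 of the jaw's force plus 3 N. Full strokes with the cap home over-squeeze.
- trigger_face (a point): Centre of the trigger grip's rear face, the one to push: 44 mm wide, 50 mm long along the trigger, 105 mm from the hinge (height 30 mm) along the trigger, 7 mm behind its centre line; about 131 mm above the table at rest. The grip's upper end is about 154 mm above the table. Free room behind it.
- trigger: The trigger: a dark steel lever with an orange grip 14 x 44 x 50 mm at its upper end. Origin: on its hinge axis, 30 mm above the table.
- release (a joint): How far the red release is pressed down, m (0 to 0.008). Springy: 3 N to start, 6.5 N at the bottom. Pressed beyond 0.004 it frees the jaw, which springs back within 0.8 s if the trigger is at rest; let go early, the jaw catches in the nearest notch. It bobs by itself while the jaw advances.
- release_top (a point): Centre of the top of the red release, 26 x 30 mm, 98 mm above the table, between the fixed grip (33 mm behind) and the jaw.
- feeder: Cream plastic treat feeder, a square tube 80 x 46 x 46 mm with dark treat slots, loose, about 0.25 kg. Origin: centre of the tube's underside. x runs along the tube; the cap is at its -x end, z up. To load it, its x axis must point as the clamp's x.
- cap (a joint): How far the cap is pressed in, m: 0 furthest out (the flange 16 mm clear of the tube's end), 0.016 home (flange against the tube). It is a stiff fit: it moves under about 8 N and stays where it is left. It starts between 0 and 0.005.
- cap_face (a point): Centre of the outer face of the cap's red flange, 23 mm above the feeder's underside.
- cap_flange: The red flange of the cap, 44 x 44 mm, 8 mm thick. Origin: under the tube's centre plus the cap's travel; the flange lies 56 to 64 mm to its -x side.
- board: Green chopping board 160 x 260 x 10 mm, fixed; the feeder starts on it. Origin: centre of its underside.
- jar: Bystander: jar with a red lid, diameter 70, height 95 mm. Origin under its centre.
- bowl: Bystander: steel bowl, diameter 110, height 55 mm. Origin under its centre.
- puzzle: Bystander: round blue puzzle toy with a yellow band, diameter 77, height 58 mm. Origin under its centre.

How it is judged (in metres and radians):
On the way, in this order (a step that is already met when the one before it is completed fails the run):
1. the feeder lies let go in the cradle, cap towards the jaw and still at least 4 mm out (x of feeder in the frame of cradle between -0.012 and 0.004 m and y of feeder in the frame of cradle between -0.004 and 0.004 m and z of feeder in the frame of cradle between -0.004 and 0.004 m and angle between the x axis of feeder and the x axis of clamp, either way round below 0.08 rad and x of cap_face in the frame of cradle below -0.03 m and angle between feeder's own z axis and vertical below 0.08 rad and value of joint cap below 0.012 m and contact force between the fingers and feeder below 0.5 N), for 0.2 s.
2. the jaw presses the cap home: flange within 1 mm of the tube while the pad bears on it with more than 5 N (x of feeder in the frame of cradle between -0.012 and 0.004 m and y of feeder in the frame of cradle between -0.004 and 0.004 m and z of feeder in the frame of cradle between -0.004 and 0.004 m and angle between the x axis of feeder and the x axis of clamp, either way round below 0.08 rad and x of cap_face in the frame of cradle below -0.03 m and angle between feeder's own z axis and vertical below 0.08 rad and value of joint cap above 0.015 m and contact force between pad and feeder above 5 N), for 0.1 s.
At the end, for the whole second after the job is handed in: The feeder lies at rest and upright in the cradle (within 4 mm sideways and in height, at most 12 mm short of the backstop, within 0.08 rad of the clamp's axis), cap towards the jaw and pressed home to within 1 mm; the jaw is sprung back to within 4 mm of fully open; trigger and release are let go (x of feeder in the frame of cradle between -0.012 and 0.004 m and y of feeder in the frame of cradle between -0.004 and 0.004 m and z of feeder in the frame of cradle between -0.004 and 0.004 m and angle between the x axis of feeder and the x axis of clamp, either way round below 0.08 rad and x of cap_face in the frame of cradle below -0.03 m and angle between feeder's own z axis and vertical below 0.08 rad and value of joint cap above 0.015 m and value of joint jaw below 0.004 m and value of joint trigger_swing below 0.04 rad and value of joint release below 0.002 m and linear speed of feeder below 0.01 m/s); the robot touches nothing.
It fails at once if the feeder is squeezed by the jaw with more than 40 N (contact force between pad and feeder above 40 N).
It fails at once if the trigger is forced with more than 40 N (contact force between anything else and trigger above 40 N).
It fails at once if the cap is pushed by the gripper with more than 8 N (contact force between the fingers and cap_flange above 8 N).
It fails at once if the jar, the bowl or the puzzle toy is moved more than 30 mm or tipped (distance of any of jar, bowl, puzzle from where it was at the start of the episode above 0.03 m or angle between any of jar, bowl, puzzle's own z axis and vertical above 0.3 rad).
It also fails if it takes over 72 s, if anything falls off the work surface, if the arm or the gripper's body presses on something with over 40 N, if the wrist force passes 120 N, or if a joint passes its speed limit or range.

### The arm

A 6-joint arm with a two-finger parallel gripper is mounted at the origin on the work surface. World frame = base frame: x ahead of the robot, y to its left, z up, the work surface at z = 0. Lengths are in mm, angles in rad, forces in N, time in s.
With the tool pointing down it reaches from about 275 to 825 mm from the base axis. Payload 5.2 kg.
Tool frame: the origin (TCP) lies at the very end of the fingers, on their centre line; the grasp point (between the pads) lies 19 mm behind it; z points along the fingers, y is the direction in which the jaws open and shut (so a half turn about z gives the same grasp; the last joint's range is limited). The gripper opens to 93 mm and grips with 3 to 60 N. Pads are 15 mm wide; open, the fingers measure 128 mm over their backs; the gripper's body (75 mm by 188 mm) begins 65 mm behind the grasp point.
Start: joints at [-1.462, 0.259, 1.535, -0, 1.348, -0.203], TCP at [168.746, -523.479, 218.653] pointing down, gripper open.
Joint ranges: [-3.14, 3.14], [-0.91, 2.08], [0.19, 2.58], [-1.22, 4.36], [0.22, 2.71], [-3.12, 3.12]. Speed limits (rad/s): [2.57, 2.57, 3.14, 3.14, 3.14, 3.14].

### API

Orientations are given as [roll, pitch, yaw] about the fixed x, y, z axes, in that order (R = Rz(yaw) Ry(pitch) Rx(roll)).
In Python, from bench import robot gives the robot as it stands. The module is installed in compiled form; this text tells all that it offers. Calls block until the motion is done:
- robot.move_ptp(position, orientation): joint-space move of the TCP to a pose.
- robot.move_linear(position, ori=None, speed=150, f_stop=None): straight line of the TCP; ori=None keeps the orientation; speed is the mean speed in mm/s. With f_stop (N) it stops when the force on the tool has changed by that much, and returns True; else False.
- robot.move_j(angles): joint-space move.
- robot.move_gripper(opening): opening from 0.0 (shut) to 1.0 (fully open); the grip force is fixed at half the most; returns when the fingers have stopped.
- robot.sleep(seconds).
- robot.inverse_kinematics(position, orientation): joint angles nearest the present ones, or None.
- robot.get_image(name): name is "scene" or "side" or "wrist"; returns a dict with "img" (480x640x3 uint8, blue, green, red), "fovy" (degrees; the focal length in pixels is half the picture's height over the tangent of half this angle, whatever the lens; pixels are square), "cx", "cy" (the principal point, pixels), "eye" and "orientation" of the camera in the world. Camera axes: x right, y down, z forward; pixel columns grow to the right and rows downward; lengths in mm; the calibration is good to about 2 mm. A picture is of the moment at which its call begins. There is no depth.
A pose or a line that the arm cannot do raises robot.MotionError and nothing moves.
- robot.hand_in(): hands the job in, once; it reports no verdict.
Readings, each from a call of its own:
- robot.current_t(): time.
- robot.current_qpos(): joint angles.
- robot.current_joint_vel(): joint speeds.
- robot.current_joint_efforts(): joint torques, N m.
- robot.current_tcp_pos(): TCP position.
- robot.current_eef_rot(): TCP orientation.
- robot.current_contact_force(): force on the tool from outside, world axes, zero at the start.
- robot.current_ft_torque(): the same for the moment, N m.
- robot.current_gripper_width(): opening from 0.0 (shut) to 1.0 (fully open).
Only numpy, scipy, OpenCV 4.12 (cv2) and the standard library are available. Lean on these libraries where they do the work, as an engineer would, in place of code of your own. Each camera call takes 0.05 s, during which the arm holds its last target. There are 200 camera calls.

## Working session

There is one attempt and no reset: what is moved stays moved. The work goes in short steps, each a Python script; the robot and the scene stay as the last script left them, time stands still between calls to the robot, and variables do not carry over. Pictures are saved under pics/ and viewed, about 8 in all and at most 12, crops included, and the job is handed in when it is done.

```bash
mkdir -p pics; cat > h.py <<'E'
import numpy as np, cv2
from bench import robot
from scipy.spatial.transform import Rotation as R
def shot(name,fn=None):
    d=robot.get_image(name)
    if fn: cv2.imwrite('pics/'+fn,d['img'])
    return d
def ray(d,u,v):
    f=240/np.tan(np.radians(d['fovy'])/2)
    c=np.array([(u-d['cx'])/f,(v-d['cy'])/f,1.])
    o=np.array(d['orientation'])
    M=o if o.shape==(3,3) else R.from_euler('xyz',o).as_matrix()
    return np.array(d['eye'],float),M@c
def onplane(d,u,v,z):
    e,r=ray(d,u,v); return e+r*(z-e[2])/r[2]
def proj(d,p):
    f=240/np.tan(np.radians(d['fovy'])/2)
    M=R.from_euler('xyz',d['orientation']).as_matrix()
    c=M.T@(np.array(p,float)-d['eye']); return np.array([d['cx']+f*c[0]/c[2],d['cy']+f*c[1]/c[2]])
E
python3 - <<'E'
from h import *
for n in('scene','side'):
    d=shot(n,n+'0.png'); print(n,d['fovy'],d['cx'],d['cy'],d['eye'],d['orientation'])
print(robot.current_eef_rot(),robot.current_t())
E
```

```text
scene 46.78615430565781 324.278288447116 243.5536225685466 [1134.05452964 -682.73758526  683.33013182] [-2.14196558  0.02130113  0.71096623]
side 57.044485827347465 319.9596348172774 240.5105543898078 [228.20453532 609.9331473  677.47616349] [-2.27344201  0.00322564 -2.67789467]
[-3.14003287e+00 -3.46889627e-04  3.11815074e-01] 0.1
```

View pics/scene0.png

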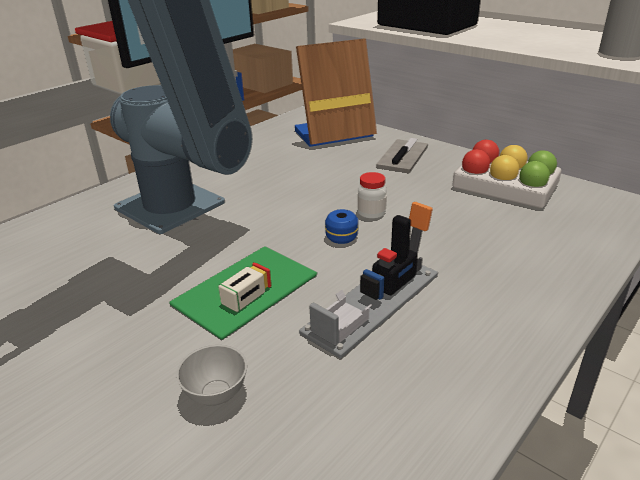

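View pics/side0.png

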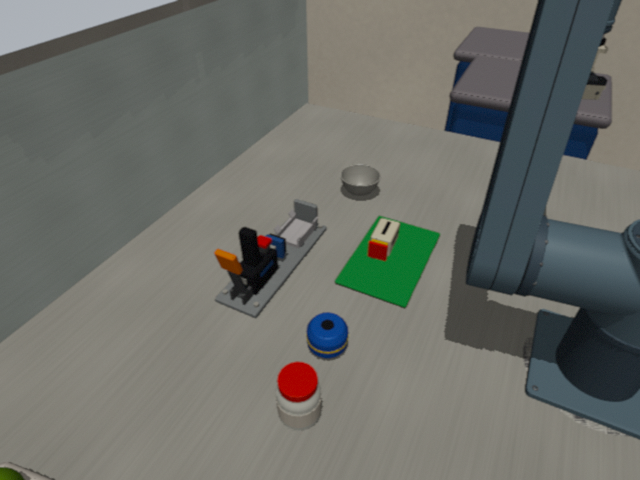

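Scene: feeder at about (245,287) with its red cap at (262,272), clamp base from (437,268) at the trigger end to (340,350) and (302,332) at the backstop end. Side: clamp from (255,312) to (325,225), feeder at (385,237). I'll take coarse positions from these, then look from above with the wrist camera.

```bash
python3 - <<'E'
from h import *
S=cv2.imread('pics/scene0.png')
d=robot.get_image('scene'); s=robot.get_image('side')
p=lambda d,u,v,z: print((u,v,z),onplane(d,u,v,z).round(0))
for u,v in((437,270),(340,350),(302,332)): p(d,u,v,10)
for u,v in((219,300),(254,313),(326,227)): p(s,u,v,10)
p(d,240,285,56);p(d,260,270,50);p(s,385,227,56);p(s,380,237,54)
for n,u,v in(('jar',372,180),): p(d,u,v,95)
p(s,298,380,95);p(s,328,325,55);p(d,342,215,55);p(d,213,358,55);p(s,360,172,55)
E
```

```text
(437, 270, 10) [688. 172.  10.]
(340, 350, 10) [ 682. -139.   10.]
(302, 332, 10) [ 600. -146.   10.]
(219, 300, 10) [682. 163.  10.]
(254, 313, 10) [600. 160.  10.]
(326, 227, 10) [ 592. -146.   10.]
(240, 285, 56) [ 457. -161.   56.]
(260, 270, 50) [445. -97.  50.]
(385, 227, 56) [ 448. -153.   56.]
(380, 237, 54) [ 446. -117.   54.]
(372, 180, 95) [433. 286.  95.]
(298, 380, 95) [423. 297.  95.]
(328, 325, 55) [442. 155.  55.]
(342, 215, 55) [439. 166.  55.]
(213, 358, 55) [ 568. -318.   55.]
(360, 172, 55) [ 590. -347.   55.]
```

```bash
python3 - <<'E'
from h import *
robot.move_ptp([520,-60,400],[np.pi,0,np.pi/2])
d=shot('wrist','w0.png'); print(d['fovy'],d['cx'],d['cy'],d['eye'],d['orientation'],robot.current_t(),robot.current_tcp_pos())
E
```

```text
68.3225648719451 317.09130866589214 242.95609496216036 [519.6776229    6.48059256 566.16537804] [ 2.89470029e+00  7.09794489e-04 -2.05798635e-03] 2.4333 [519.88853621 -60.89648862 399.5163781 ]
```

View pics/w0.png

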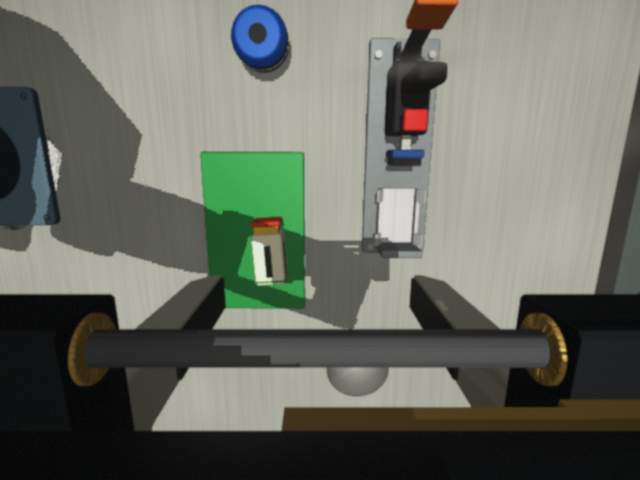

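Wrist view: feeder at about (268,255) with its cap up the image at (267,225), cradle at about (397,215), release at (415,120), all roughly aligned with world y. I'll take a closer view for accurate edges.

```bash
python3 - <<'E'
from h import *
import pickle
robot.move_ptp([550,-130,270],[np.pi,0,np.pi/2]); robot.sleep(.3)
d=shot('wrist','w1.png'); pickle.dump(d,open('w1.pkl','wb'))
uv=np.array([proj(d,p) for p in((450,-135,56),(640,-85,22),(640,50,98))]); print(uv.round(0),robot.current_t())
c=d['img'][0:300,130:530]; cv2.imwrite('pics/w1c.png',cv2.resize(c,None,fx=2,fy=2,interpolation=cv2.INTER_CUBIC))
E
```

```text
[[225. 222.]
 [394. 174.]
 [422.  18.]] 3.4333
```

View pics/w1c.png

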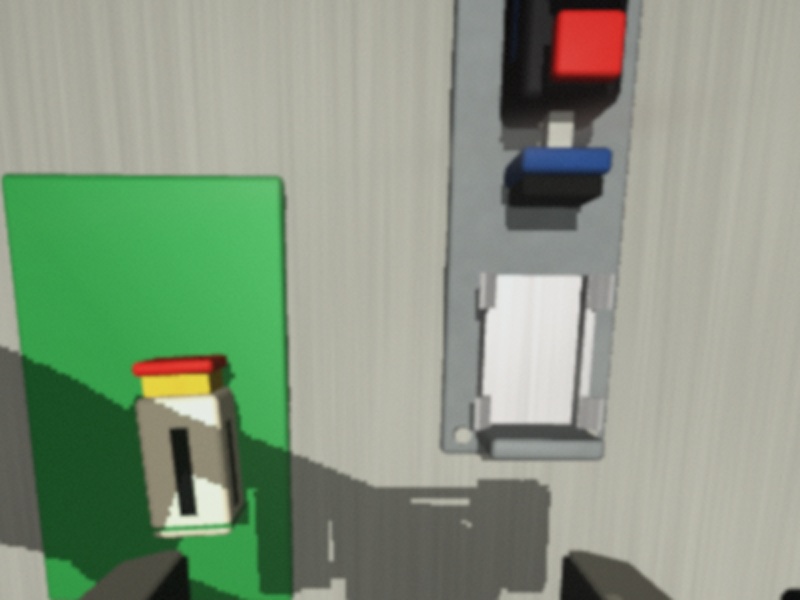

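```bash
python3 - <<'E'
from h import *
import pickle
d=pickle.load(open('w1.pkl','rb'))
q=lambda n,u,v,z: print(n,onplane(d,u/2+130,v/2,z)[:2].round(1))
for n,u,v,z in [('baseL0',457,5,12),('baseL1',444,445,12),('baseR0',638,5,12),('baseR1',613,300,12),('baseBL',446,452,12),
 ('bsTL',491,440,74),('bsTR',604,438,74),('bsBL',492,459,74),('bsBR',603,458,74),
 ('jawL',524,149,72),('jawR',611,149,72),('jawbotL',524,172,72),('jawbotR',609,172,72)]: q(n,u,v,z)
hsv=cv2.cvtColor(d['img'],cv2.COLOR_BGR2HSV)
# red blobs
m=((hsv[...,1]>150)&((hsv[...,0]<8)|(hsv[...,0]>172))&(hsv[...,2]>90)).astype('u1')
for c in cv2.findContours(m,0,2)[0]:
    if cv2.contourArea(c)>60: print('red',cv2.contourArea(c),cv2.boxPoints(cv2.minAreaRect(c)).round(1).tolist())
# feeder: non-green, in board
for v in (205,215,225,235,245,255):
    row=d['img'][v,190:256].astype(int); g=row[:,1]-row[:,2]   # G-R
    k=np.where(g<25)[0]; print(v,190+k.min(),190+k.max(), ' '.join(map(str,row[:,2][k.min()-2:k.max()+3])))
E
```

```text
baseL0 [594.7  93.1]
baseL1 [ 593.6 -144.2]
baseR0 [690.8  93.3]
baseR1 [690.1 -58.2]
baseBL [ 595.  -148.5]
bsTL [ 611.7 -129.6]
bsTR [ 670.8 -128.5]
bsBL [ 612.7 -139.7]
bsBR [ 671.1 -139.2]
jawL [622.1  10.9]
jawR [663.6  10.9]
jawbotL [622.6   0.7]
jawbotR [663.5   0.8]
red 226.5 [[196.6999969482422, 180.10000610351562], [235.89999389648438, 178.0], [236.3000030517578, 185.0], [197.10000610351562, 187.1999969482422]]
red 1101.0 [[406.0, 5.0], [442.0, 5.0], [442.0, 38.0], [406.0, 38.0]]
205 198 246 33 57 96 127 139 143 144 144 144 144 143 144 145 144 144 145 145 145 147 150 171 191 200 215 227 230 230 230 230 230 231 231 230 230 230 230 230 230 230 229 229 223 196 145 95 74 76 72 73 71 65 51 44
215 199 247 28 46 90 127 140 142 145 144 144 146 146 143 145 143 144 144 139 108 59 34 32 29 28 29 28 38 72 114 138 144 145 145 145 147 146 146 145 146 146 143 141 135 125 103 82 69 52 36 46 64 66 54 41
225 200 248 28 39 74 112 132 142 143 143 142 143 143 143 144 144 144 143 139 111 62 26 20 19 17 20 18 28 62 106 137 144 145 145 145 145 144 144 146 144 144 143 139 131 119 101 82 72 54 37 45 62 64 54 39
235 202 249 31 52 93 128 140 144 143 144 143 144 142 144 144 143 144 137 117 70 32 17 20 21 23 24 27 55 102 136 143 144 144 144 144 145 143 144 146 146 143 140 133 119 101 84 70 54 35 46 63 65 53 38
245 203 250 29 44 89 127 139 143 142 144 144 142 143 143 144 142 142 141 131 98 49 31 31 28 30 30 35 80 167 221 230 230 230 230 230 230 230 230 230 230 228 227 219 199 160 108 76 56 37 44 63 66 51 39
255 205 250 39 67 106 131 140 143 142 144 144 144 149 174 209 227 230 222 179 89 31 24 27 28 30 33 75 161 218 229 230 230 229 230 230 230 229 230 230 230 229 226 208 167 113 80 74 64 50 38 35 35
```

```bash
python3 - <<'E'
from h import *
import pickle
d=pickle.load(open('w1.pkl','rb'))
for u,v in((197.5,205),(199,215),(200.2,225),(204.3,255),(239.5,205),(242,225),(246,255)): print(u,v,onplane(d,u,v,56)[:2].round(1))
for u,v in((140,397),(218,390),(152,533),(232,526)): print('end',onplane(d,u/2+130,v/2,56)[:2].round(1))
for u in(197,236): print('flange top',onplane(d,u,(180.1 if u==197 else 178),55)[:2].round(1))
print('release',onplane(d,406,5,98)[:2],onplane(d,442,38,98)[:2])
print('pad bottom',onplane(d,560/2+130,203/2,27)[:2])
# second views: feeder & clamp in scene/side
for n in('scene','side'):
    s=robot.get_image(n); cv2.imwrite('pics/%s1.png'%n,s['img']); pickle.dump(s,open(n+'.pkl','wb'))
    # release red
    hsv=cv2.cvtColor(s['img'],cv2.COLOR_BGR2HSV)
    for nm,m in(('red',(hsv[...,1]>150)&((hsv[...,0]<6)|(hsv[...,0]>172))&(hsv[...,2]>90)),('orange',(hsv[...,1]>170)&(hsv[...,0]>7)&(hsv[...,0]<16))):
        for c in cv2.findContours(m.astype('u1'),0,2)[0]:
            if cv2.contourArea(c)>30: print(n,nm,cv2.boundingRect(c))
    print(n,'release pred',proj(s,(642.6,48.7,98)),'trigface',proj(s,(642.8,166,131)),'feedertopc',proj(s,(449,-148,56)))
print(robot.current_t())
E
```

```text
197.5 205 [ 421.  -116.4]
199 215 [ 421.7 -127.3]
200.2 225 [ 422.1 -138.5]
204.3 255 [ 424.  -172.8]
239.5 205 [ 466.5 -116.4]
242 225 [ 468.1 -138.5]
246 255 [ 470.8 -172.8]
end [ 424.3 -109.3]
end [ 466.6 -105.6]
end [ 424.8 -186.3]
end [ 470.3 -182.2]
flange top [422.3 -89.8]
flange top [464.1 -87.6]
release [625.95529815  60.01437947] [658.72525695  34.86376925]
pad bottom [652.01327434  -7.20607677]
scene red (253, 263, 18, 24)
scene red (377, 248, 20, 14)
scene red (360, 173, 25, 16)
scene red (463, 140, 36, 34)
scene red (75, 21, 41, 21)
scene orange (409, 202, 23, 29)
scene release pred [386.21840044 252.74821899] trigface [421.1602276  213.64421936] feedertopc [242.08845858 280.23584007]
side red (278, 362, 40, 40)
side red (369, 241, 19, 19)
side red (257, 235, 15, 13)
side orange (215, 249, 28, 26)
side release pred [262.13211947 239.69694917] trigface [225.60787389 263.21648936] feedertopc [383.72002254 228.07837971]
3.5333
```

```bash
python3 - <<'E'
from h import *
o=[np.pi,0,np.pi/2+.065]
robot.move_ptp([446,-146,110],o)
print(robot.move_linear([446,-146,28],speed=120,f_stop=15))
robot.move_gripper(0.3); print(robot.current_gripper_width()*93)
robot.move_linear([446,-146,150],speed=150)
print(robot.current_gripper_width()*93,robot.current_tcp_pos(),robot.current_contact_force())
robot.move_ptp([642,-83,150],[np.pi,0,np.pi/2-.005]); robot.sleep(.2)
for n in('wrist','scene','side'): shot(n,n+'2.png')
a=cv2.imread('pics/wrist2.png')[0:480,160:560]; b=cv2.imread('pics/scene2.png')[180:380,240:440]
cv2.imwrite('pics/c2.png',np.hstack([a,cv2.resize(b,(480-80,480))]))
print(robot.current_tcp_pos(),robot.current_contact_force(),robot.current_t())
E
```

```text
False
45.673002608375356
45.872525305265775 [ 445.31229543 -145.55914468  149.03050322] [-0.09965557  0.08359599 -4.12347749]
[641.51266169 -83.70702233 150.57530957] [ 0.31214138  0.15653022 -3.72902084] 8.1083
```

View pics/c2.png

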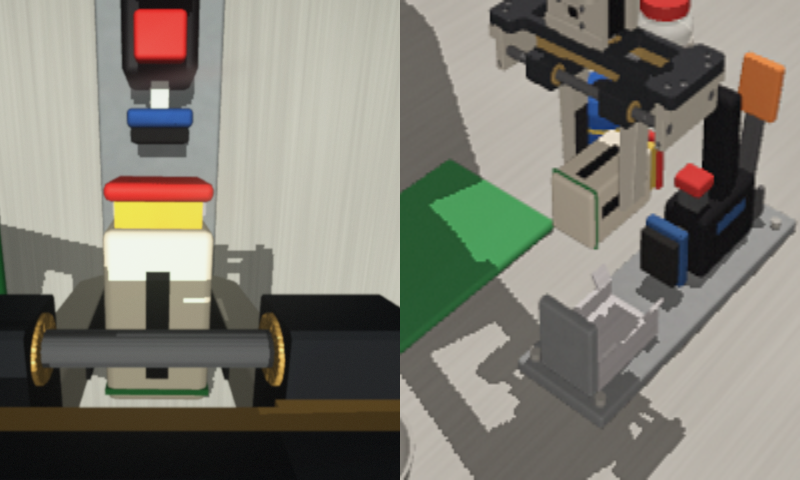

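Feeder is held square: in the wrist half of the composite its flange centre is at column 159 and the jaw plate centre at 160. In the scene half the cradle below is empty. I'll lower it.

```bash
python3 - <<'E'
from h import *
o=[np.pi,0,np.pi/2-.005]
robot.move_linear([642.3,-83,80],o,speed=120)
print(robot.move_linear([642.3,-83,40.5],o,speed=40,f_stop=12))
print(robot.current_tcp_pos(),robot.current_contact_force(),robot.current_t())
d=shot('scene'); cv2.imwrite('pics/c3.png',cv2.resize(d['img'][200:380,260:460],None,fx=3,fy=3,interpolation=cv2.INTER_CUBIC))
E
```

```text
False
[642.58363423 -83.06320942  40.76725391] [ 0.21557461  0.24667144 -3.37987516] 9.975
```

View pics/c3.png

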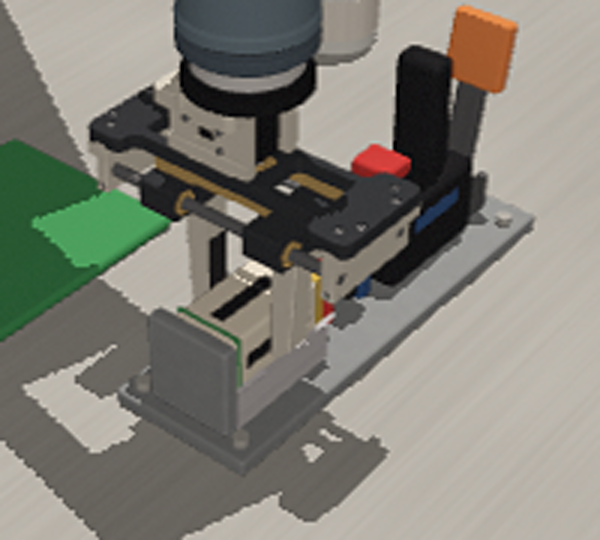

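Feeder is in the channel just short of the backstop, and the descent met no resistance. I'll let go, back off, and find the trigger by contact.

```bash
python3 - <<'E'
from h import *
o=[np.pi,0,np.pi/2]
robot.move_gripper(1.0)
robot.move_linear([642.3,-83,130],speed=120)
robot.move_ptp([642.5,-60,240],o); robot.sleep(.1)
d=shot('wrist'); cv2.imwrite('pics/c4.png',cv2.resize(d['img'][0:330,180:480],None,fx=1.8,fy=1.8))
q=lambda u,v,z:onplane(d,u,v,z)[:2].round(1)
robot.move_gripper(0)
robot.move_ptp([643,205,200],o)
robot.move_linear([643,205,129],speed=120); robot.sleep(.2)
f0=robot.current_contact_force()
r=robot.move_linear([643,165,129],speed=20,f_stop=1.5)
print(r,f0,robot.current_contact_force(),robot.current_tcp_pos(),robot.current_t())
E
```

```text
True [0.30480515 0.41120101 0.70317433] [-0.63626414  1.20435157  1.34967437] [642.93440851 178.70095096 128.76369188] 17.2083
```

View pics/c4.png

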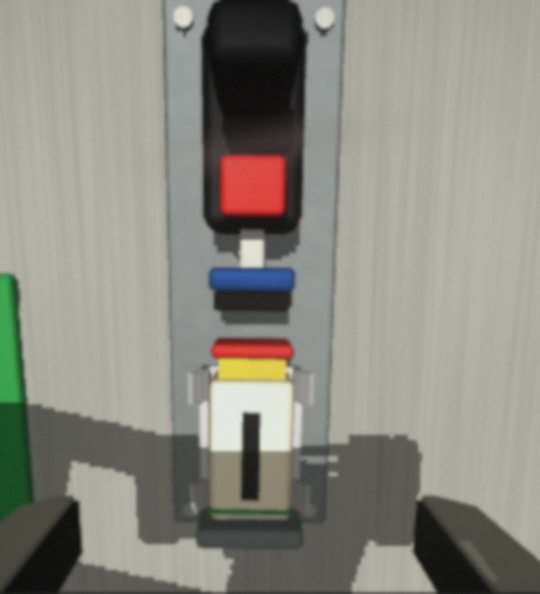

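Feeder lies square in the cradle with its cap out: flange at (252,350) of the crop, jaw pad at (252,300), a gap between them. Trigger contact came within 1 mm of the prediction. First stroke carries no load, so I'll use it to feel where the trigger stop is.

```bash
python3 - <<'E'
from h import *
def st(t): print(t,robot.current_tcp_pos().round(1) if hasattr(robot.current_tcp_pos(),'round') else np.round(robot.current_tcp_pos(),1),np.round(robot.current_contact_force(),1),round(robot.current_t(),2))
print(robot.move_linear([643,160,129],speed=40,f_stop=10)); st('160')
print(robot.move_linear([643,143,129],speed=30,f_stop=10)); st('143')
for y in np.arange(142,133.4,-.8):
    r=robot.move_linear([643,y,129],speed=12,f_stop=5); st(round(y,1))
    if r: print('stop'); break
robot.move_linear([643,181,129],speed=80); robot.sleep(.3); st('back')
E
```

```text
False
160 [642.8 160.8 129.3] [-0.9  6.9  3.3] 17.82
False
143 [643.1 143.  129.4] [-0.3  5.2  4.3] 18.54
142.0 [643.1 142.3 129.3] [-0.6  5.7  4.8] 18.79
141.2 [643.1 141.5 129.2] [-0.2  4.9  4.2] 19.04
140.4 [643.1 140.8 129.3] [-1.4  4.9  5.2] 19.29
139.6 [643.1 140.  129.2] [-1.4  5.3  5.4] 19.54
138.8 [643.1 139.2 129.2] [-0.8  5.4  4.2] 19.79
138.0 [643.1 138.7 129.1] [-0.3  5.6  4.2] 20.04
137.2 [643.1 138.1 129.1] [-1.4  5.8  4.6] 20.29
136.4 [643.1 137.6 129.1] [-0.2  8.2  3.4] 20.54
135.6 [643.  137.2 129.1] [0.  8.4 3.3] 20.79
134.8 [643.1 136.8 129.1] [-0.4 10.   3.8] 21.04
134.0 [643.  136.3 129.1] [ 0.4 10.5  3.6] 21.29
back [643.1 180.6 129.1] [ 0.   0.2 -1. ] 22.33
```

```bash
cat >> h.py <<'E'
import pickle
def blue(d):
    h=cv2.cvtColor(d['img'],cv2.COLOR_BGR2HSV); m=((h[...,1]>130)&(h[...,0]>100)&(h[...,0]<125)&(h[...,2]>60)).astype('u1')
    m[:262]=0;m[305:]=0;m[:,:345]=0;m[:,388:]=0
    c=max(cv2.findContours(m,0,2)[0],key=cv2.contourArea); M=cv2.moments(c); return np.array([M['m10']/M['m00'],M['m01']/M['m00']]),cv2.boundingRect(c),cv2.contourArea(c)
def jaw():
    "jaw travel since the first picture, mm, along the clamp"
    d0=pickle.load(open('scene.pkl','rb')); a=blue(d0); d=robot.get_image('scene'); b=blue(d)
    p0=proj(d0,(642,5,60)); g=proj(d0,(642,-5,60))-p0
    return (b[0]-a[0])@g/(g@g)*10,a[1:],b[1:],d
E
python3 - <<'E'
from h import *
j=jaw(); print(j[:3]); cv2.imwrite('pics/s5.png',cv2.resize(j[3]['img'][200:360,290:450],None,fx=3,fy=3))
E
```

```text
(np.float64(8.701378717046143), ((363, 270, 21, 29), 143.5), ((361, 272, 20, 29), 135.0))
```

View pics/s5.png

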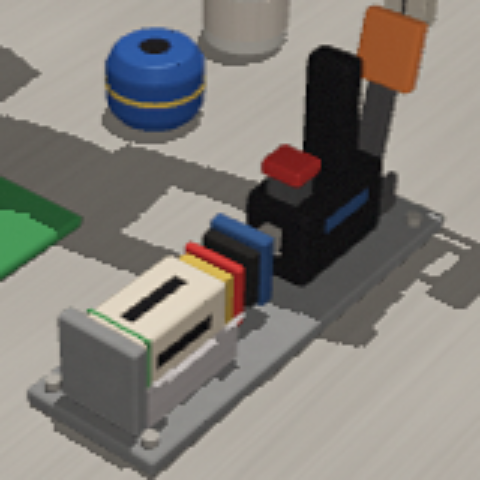

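Jaw moved 8.7 mm, so one notch was gained. The pad at (225,250) is now close to the flange and the cap is still out. For the next stroke I'll push to the same measured end and abort above 17 N; 40 N at the pad would need at least about 19 N at the trigger.

```bash
cat >> h.py <<'E'
def stroke(yend=136.2,fmax=17,y0=143):
    log=[]
    robot.move_linear([643,172,129],speed=60)
    if robot.move_linear([643,y0,129],speed=25,f_stop=fmax-1): log.append('FSTOP')
    y=y0
    while 1:
        p=robot.current_tcp_pos()[1]; f=np.mean([robot.current_contact_force()[1] for _ in range(3)]); log.append((round(y,1),round(p,1),round(f,1)))
        if 'FSTOP' in log or f>fmax or p<=yend or y<130: break
        y-=.8
        if robot.move_linear([643,y,129],speed=12,f_stop=6): log.append('FSTOP')
    robot.move_linear([643,181,129],speed=80); robot.sleep(.3)
    return log
E
python3 - <<'E'
from h import *
print(stroke()); j=jaw(); print(j[:3],robot.current_t())
E
```

```text
[(143, np.float64(144.0), np.float64(5.2)), (142.2, np.float64(143.0), np.float64(5.2)), (141.4, np.float64(142.3), np.float64(5.6)), (140.6, np.float64(141.7), np.float64(6.4)), (139.8, np.float64(141.0), np.float64(6.3)), (139.0, np.float64(140.2), np.float64(7.4)), (138.2, np.float64(139.4), np.float64(6.2)), (137.4, np.float64(138.7), np.float64(6.7)), (136.6, np.float64(138.1), np.float64(6.8)), (135.8, np.float64(137.6), np.float64(9.1)), (135.0, np.float64(137.2), np.float64(9.5)), (134.2, np.float64(136.5), np.float64(9.0)), (133.4, np.float64(136.0), np.float64(10.2))]
(np.float64(18.369734913673938), ((363, 270, 21, 29), 143.5), ((358, 274, 20, 30), 128.0)) 28.0833
```

```bash
python3 - <<'E'
from h import *
print([x if isinstance(x,str) else tuple(map(float,x[1:])) for x in stroke(fmax=16,y0=150)]); j=jaw(); print(j[:3],robot.current_t())
cv2.imwrite('pics/s6.png',cv2.resize(j[3]['img'][220:360,290:450],None,fx=3,fy=3))
E
```

```text
[(153.7, 14.0), (153.2, 14.9), (151.1, 9.6), (150.1, 8.8), (149.3, 9.7), (148.5, 9.5), (147.7, 9.3), (146.9, 8.9), (146.1, 10.5), (145.3, 9.9), (144.3, 9.6), (143.3, 9.4), (142.3, 8.7), (141.6, 8.1), (140.9, 9.3), (140.2, 9.2), (139.4, 9.5), (138.5, 7.9), (137.8, 9.2), (137.3, 9.9), (136.8, 10.2), (136.3, 11.4), (135.6, 11.6)]
(np.float64(27.19822875733535), ((363, 270, 21, 29), 143.5), ((355, 276, 20, 29), 132.5)) 36.025
```

View pics/s6.png

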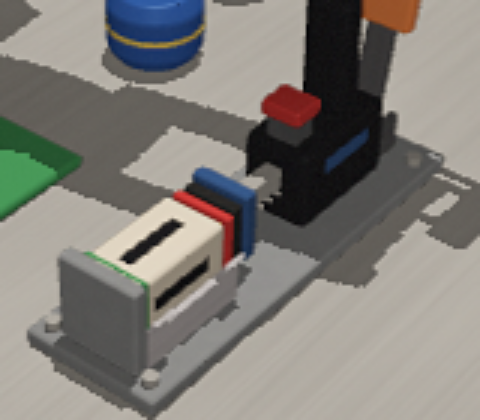

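Cap is nearly home, with only a sliver of yellow left at (232,215); the jaw is at about 45 mm and pushing the cap took about 9.4 N. For the last stroke I'll go slowly and stop when the force rises above that.

```bash
python3 - <<'E'
from h import *
robot.move_linear([643,167,129],speed=50); y=167; L=[]
def F(): 
    v=[]
    for _ in range(4): v.append(robot.current_contact_force()[1]); robot.sleep(.02)
    return np.mean(v)
hi=0
while y>146:
    y-=.7
    s=robot.move_linear([643,y,129],speed=10,f_stop=5)
    f=F(); p=robot.current_tcp_pos()[1]; L.append((round(float(y),1),round(float(p),1),round(float(f),1)))
    if f>12.8 or p<151.3: break
robot.sleep(.3); L.append(('hold',round(float(robot.current_tcp_pos()[1]),1),round(float(F()),1)))
j=jaw(); print(L); print(j[:3],robot.current_t())
cv2.imwrite('pics/s7.png',cv2.resize(j[3]['img'][240:340,300:420],None,fx=4,fy=4))
E
```

```text
[(166.3, 166.7, 4.8), (165.6, 165.9, 4.7), (164.9, 165.3, 5.1), (164.2, 164.5, 4.8), (163.5, 163.8, 5.0), (162.8, 163.1, 4.9), (162.1, 162.5, 5.2), (161.4, 162.0, 5.6), (160.7, 161.5, 6.9), (160.0, 161.1, 7.0), (159.3, 160.7, 8.5), (158.6, 160.2, 8.4), (157.9, 159.7, 8.6), (157.2, 159.3, 10.2), (156.5, 158.8, 10.8), (155.8, 158.4, 12.0), (155.1, 158.0, 12.0), (154.4, 157.6, 13.3), ('hold', 157.5, 13.2)]
(np.float64(29.799054642501332), ((363, 270, 21, 29), 143.5), ((354, 276, 20, 29), 133.0)) 42.575
```

View pics/s7.png

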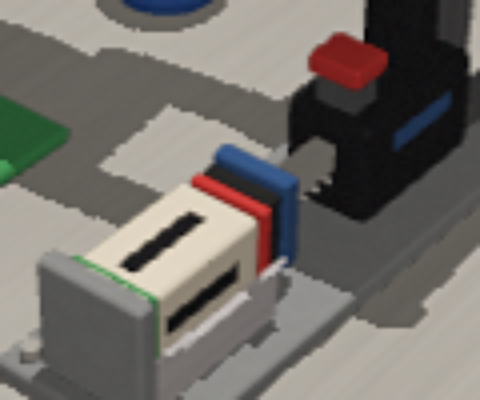

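Force is up to 13.2 N, but the jaw position (47.3 from the trigger angle, 47.8 from the camera, against more than 48.5 expected) suggests the cap may be stuck rather than home. I'll compare pixels against the earlier pictures before pushing further.

```bash
python3 - <<'E'
from h import *
def an(img,off):
    x,y,k=off
    h=cv2.cvtColor(img,cv2.COLOR_BGR2HSV)
    # feeder/cap zone in full-res scene px
    m=((h[...,0]>17)&(h[...,0]<34)&(h[...,1]>110)).astype('u1'); r=((h[...,1]>140)&((h[...,0]<8)|(h[...,0]>172))&(h[...,2]>70)).astype('u1')
    z=np.zeros_like(m); z[int((278-y)*k):int((312-y)*k),int((340-x)*k):int((378-x)*k)]=1
    ys,xs=np.nonzero(r*z); return (m*z).sum()/k/k, (xs.mean()/k+x,ys.mean()/k+y,len(xs)/k/k)
for f,o in(('s5.png',(290,200,3)),('s6.png',(290,220,3)),('s7.png',(300,240,4))): print(f,an(cv2.imread('pics/'+f),o))
d=robot.get_image('scene'); print('now',an(d['img'],(0,0,1)))
g=proj(d,(642,-45,45))-proj(d,(642,-44,45)); print('px/mm',g)
print(robot.current_contact_force(),robot.current_tcp_pos(),robot.current_t())
E
```

```text
s5.png (np.float64(80.55555555555556), (np.float64(364.60732984293196), np.float64(290.2062245491565), 127.33333333333333))
s6.png (np.float64(0.1111111111111111), (np.float64(360.6532602071907), np.float64(292.7653869591712), 121.55555555555556))
s7.png (np.float64(0.0), (np.float64(360.72141025641025), np.float64(292.86064102564103), 121.875))
now (np.float64(0.0), (np.float64(360.288), np.float64(292.856), 125.0))
px/mm [-0.3351718   0.26268547]
[-0.36884984 13.14671941  7.83796757] [643.19765354 157.56352859 129.87800937] 42.625
```

Flange hasn't visibly moved since the previous stroke. That stroke also stuck up to about 14.9 N before slipping and running at about 9.5 N. So the cap is most likely sticking now, and a careful push to at most 16.3 N (about 31 N at the pad in the worst case) is safe.

```bash
python3 - <<'E'
from h import *
def F(): 
    v=[]
    for _ in range(3): v.append(robot.current_contact_force()[1]); robot.sleep(.02)
    return float(np.mean(v))
y=154.4; L=[]; slipped=False; pl=robot.current_tcp_pos()[1]; fl=F()
while y>146:
    y-=.4
    robot.move_linear([643,y,129],speed=10,f_stop=3)
    f=F(); p=float(robot.current_tcp_pos()[1]); L.append((round(y,1),round(p,1),round(f,1)))
    if fl-f>1.5: slipped=True
    if f>(13 if slipped else 16.3) or p<151.0: break
    fl=f
robot.sleep(.2); L.append(('hold',slipped,round(float(robot.current_tcp_pos()[1]),1),round(F(),1)))
j=jaw(); print(L); print(j[:3],robot.current_t())
E
```

```text
[(154.0, 156.7, 10.9), (153.6, 156.4, 11.9), (153.2, 156.1, 11.7), (152.8, 155.8, 12.7), (152.4, 155.6, 13.1), ('hold', True, 155.6, 12.7)]
(np.float64(29.521417541969114), ((363, 270, 21, 29), 143.5), ((354, 277, 20, 28), 128.0)) 44.475
```

```bash
python3 - <<'E'
from h import *
def F(): 
    v=[]
    for _ in range(3): v.append(robot.current_contact_force()[1]); robot.sleep(.02)
    return float(np.mean(v))
y=152.4; L=[]
while y>144:
    y-=.4
    robot.move_linear([643,y,129],speed=10,f_stop=3)
    f=F(); p=float(robot.current_tcp_pos()[1]); L.append((round(y,1),round(p,1),round(f,1)))
    if f>16.2 or p<151.8: break
robot.sleep(.2); L.append(('hold',round(float(robot.current_tcp_pos()[1]),1),round(F(),1)))
j=jaw(); print(L); print(j[:3],robot.current_t())
E
```

```text
[(152.0, 155.4, 13.4), (151.6, 155.1, 13.5), (151.2, 154.1, 12.2), (150.8, 153.8, 12.4), (150.4, 153.5, 12.5), (150.0, 153.3, 13.8), (149.6, 153.0, 13.4), (149.2, 152.8, 14.4), (148.8, 152.6, 14.2), (148.4, 151.1, 11.6), ('hold', 151.1, 11.5)]
(np.float64(32.2785372994301), ((363, 270, 21, 29), 143.5), ((353, 277, 20, 28), 128.0)) 47.775
```

It slipped again and settled at y=151.1, which puts the jaw at about 49.4 with about 0.8 mm of pad compression, consistent with home. I'll add a tiny push to check it is stiff, then let go and look at the gap from above.

```bash
python3 - <<'E'
from h import *
def F(): 
    v=[]
    for _ in range(3): v.append(robot.current_contact_force()[1]); robot.sleep(.02)
    return float(np.mean(v))
y=148.4; L=[]
while y>146.5:
    y-=.4
    robot.move_linear([643,y,129],speed=10,f_stop=3)
    f=F(); p=float(robot.current_tcp_pos()[1]); L.append((round(y,1),round(p,1),round(f,1)))
    if f>12.9 or p<150.4: break
robot.sleep(.15)
print(L)
robot.move_linear([643,183,129],speed=120)
robot.move_linear([643,183,185],speed=200)
robot.move_ptp([642.5,-50,185],[np.pi,0,np.pi/2]); robot.sleep(.1)
d=shot('wrist','w8.png'); pickle.dump(d,open('w8.pkl','wb'))
uv=proj(d,(642,-47,60)); print(uv,robot.current_t())
u,v=int(uv[0]),int(uv[1]); c=d['img'][max(v-75,0):v+75,u-90:u+90]; cv2.imwrite('pics/w8c.png',cv2.resize(c,None,fx=4,fy=4,interpolation=cv2.INTER_CUBIC))
E
```

```text
[(148.0, 150.9, 11.5), (147.6, 150.6, 12.0), (147.2, 150.4, 12.3)]
[317.00728895 234.84217954] 50.7833
```

View pics/w8c.png

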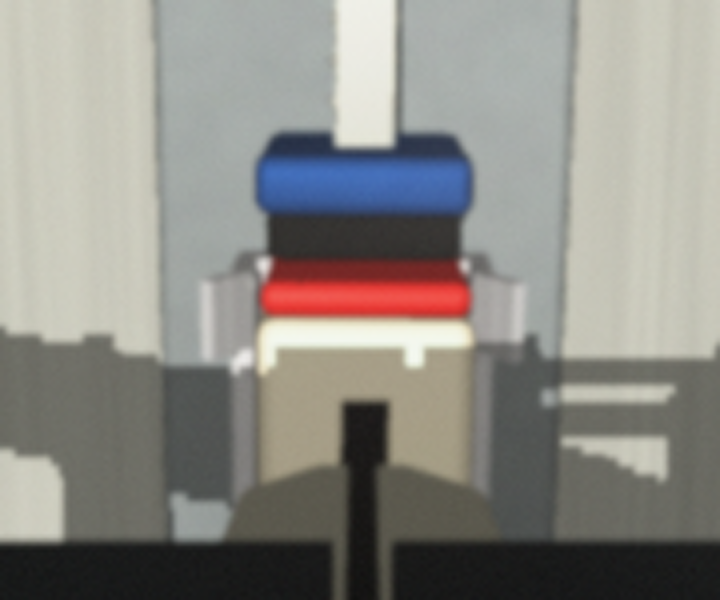

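```bash
python3 - <<'E'
from h import *
d=pickle.load(open('w8.pkl','rb')); v0=max(234-75,0)
for n,r,z in(('flange front top',279,66),('flange/tube',318,67),('tube start',319,68),('blue back',155,72),('blue front',213,72)): print(n,onplane(d,317,v0+r/4,z)[1].round(1))
print([tuple(int(x) for x in d['img'][v,310]) for v in range(226,246)])
E
```

```text
flange front top -40.5
flange/tube -48.5
tube start -48.5
blue back -14.3
blue front -25.8
[(39, 40, 118), (38, 41, 120), (40, 42, 131), (44, 47, 171), (52, 57, 216), (64, 70, 235), (76, 83, 239), (78, 85, 240), (68, 76, 239), (57, 63, 234), (51, 55, 223), (67, 76, 199), (122, 142, 191), (177, 205, 218), (211, 234, 236), (227, 243, 242), (233, 246, 243), (237, 247, 243), (235, 244, 240), (206, 225, 221)]
```

Cap is home: red meets cream directly with no gap, the flange spans y -40.5 to -48.5 and the tube starts at -48.5 (57 mm along the clamp, as specified). Next is the release.

```bash
python3 - <<'E'
from h import *
o=[np.pi,0,np.pi/2]
robot.move_ptp([642.4,48,125],o)
robot.move_linear([642.4,48,102],o,speed=80); f0=robot.current_contact_force()[2]
r=robot.move_linear([642.4,48,90.5],o,speed=25,f_stop=9)
print(r,f0,robot.current_contact_force(),robot.current_tcp_pos()); robot.sleep(1.2)
print(robot.current_contact_force(),robot.current_tcp_pos(),robot.current_t())
robot.move_linear([642.4,48,170],speed=120)
robot.move_ptp([560,-60,260],o); robot.sleep(.1)
d=shot('wrist','w9.png'); s=shot('scene','s9.png')
uv=proj(d,(642,-20,60)); u,v=map(int,uv); print(uv,robot.current_t())
a=cv2.resize(d['img'][max(v-130,0):v+130,u-110:u+110],(440,520)) if v>130 else cv2.resize(d['img'][0:260,u-110:u+110],(440,520))
b=cv2.resize(s['img'][200:360,340-60:340+120-20],(350,400)); b=cv2.copyMakeBorder(b,0,120,0,0,0); cv2.imwrite('pics/c9.png',np.hstack([a,b]))
E
```

```text
False -0.04029919929589973 [ 0.91987542 -1.23177671  4.96520091] [643.20670385  47.69133243  91.29144473]
[ 0.63906505 -2.39350674  5.55985011] [643.20341132  47.66481203  91.37274857] 53.5583
[398.36444345 182.99310035] 55.2667
```

View pics/c9.png

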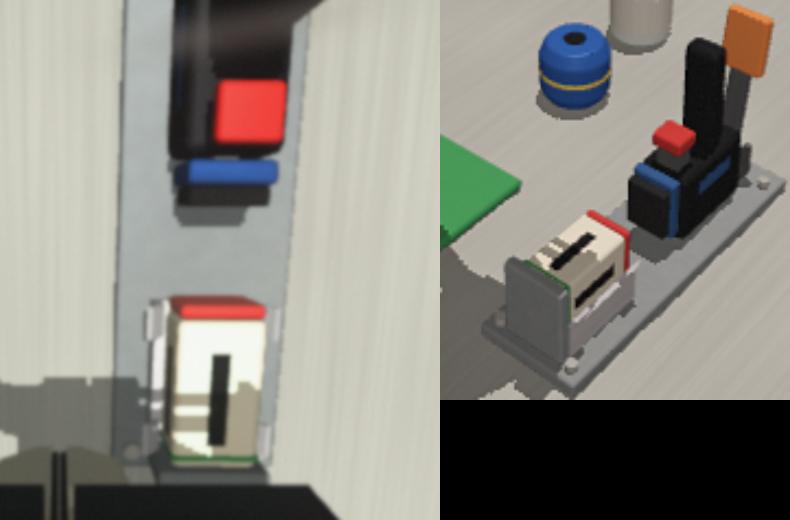

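Jaw is back against the head, the feeder lies square at the backstop with its cap flush, trigger and release are up, and the robot is clear. I'm handing in.

```bash
python3 - <<'E'
from h import *
d=cv2.imread('pics/w9.png'); print(robot.current_contact_force(),robot.current_t()); robot.hand_in()
E
```

```text
[-0.87094238  1.0888339   0.61693516] 55.2667
the job is handed in; nothing more can be done
```

I laid the feeder in the cradle with its cap towards the jaw. Three full trigger strokes plus a slow final part-stroke pressed the cap home, then I pressed the release and handed in at about 55 s.

- **Cap:** the overhead picture after the last stroke showed the red flange flush against the tube, with both edges where they should be for a cap that is home.
- **End state:** the last pictures showed the jaw back against the head, the feeder square against the backstop, trigger and release up, and the gripper clear. I judged the jaw, trigger and release by eye and did not measure them. The puzzle toy looked untouched. The jar and bowl were never approached, but I did not measure any of the three at the end.
- **Feel on the last stroke:** the cap stuck and slipped, so the first force rise (13 N at the trigger) was not home. I pushed on in small steps, reaching 14.4 N at most.
- **Readings that disagreed:** at the end of that push, the camera put the jaw at about 50.2 mm and the trigger angle put it at about 49.4 mm. The trigger force suggests roughly 16–22 N at the pad, under the 40 N limit. The camera figure alone would mean about 34 N, and I could not measure the pad force directly.

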